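Set the vial crimper's stop to the depth of this batch

ROBOT

A 6-joint arm with a two-finger parallel gripper is mounted at the origin on the work surface. World frame = base frame: x ahead of the robot, y to its left, z up, the work surface at z = 0. Lengths are in m, angles in rad, forces in N, time in s.
With the tool pointing down it reaches from about 0.25 to 0.775 m from the base axis. Payload 4 kg.
Tool frame: the origin (TCP) lies at the very end of the fingers, on their centre line; the grasp point (between the pads) lies 19 mm behind it (robot.pinch_z is the distance from the TCP to the grasp point, in m); z points along the fingers, y is the line along which they close (so a half turn about z gives the same grasp; the last joint's range is limited). The gripper opens to 94 mm and grips with 3 to 60 N. Pads are 16 mm wide; open, the fingers measure 119 mm over their backs; the gripper's body (75 mm by 177 mm) begins 78 mm behind the grasp point.
Start: joints at [-0.103, 0.087, 1.371, -0, 1.684, -0.103], TCP at [0.55, -0, 0.206] pointing down, gripper open.
Joint ranges: [-3.1, 3.1], [-0.76, 2.03], [0.27, 2.55], [-1.08, 4.22], [0.17, 2.65], [-2.57, 2.57]. Speed limits (rad/s): [2.79, 2.79, 3.14, 3.14, 3.14, 3.14].

INTERFACE

Orientations are given as [roll, pitch, yaw] about the fixed x, y, z axes, in that order (R = Rz(yaw) Ry(pitch) Rx(roll)).
In Python, from bench import robot gives the robot as it stands.
- The arm moves only by the tool arm_command, never from a script. Its argument "targets" is one flat list of numbers, 7 for each row, row after row: the turn, a rotation vector about the tool's x, y, z in degrees, then the shift along the tool's x, y, z in mm, then the closure, from -1 (fully open) to 1 (shut). In form: [ax, ay, az, x, y, z, hand, ax, ay, az, x, y, z, hand, ...]. A call has 1 to 20 rows; each row is the pose to reach, as a shift and turn from the pose commanded when the call began, along the tool's axes at that moment; what a row does not reach only later rows make up. A row lasts 1/10 s, in which the tool goes at most 50 mm and 8.59 degrees, less where a joint would pass 70% of its speed; a pose out of reach is approached as far as the arm can. A call with a gripper value outside its range is refused whole. The fingers move at their own pace and stop on an object; the grip force is fixed at half the most. Time passes only in rows, so rows that repeat a pose let the fingers close. It gives the time, the measured TCP pose, the force, the opening and the grip force at its end, in the units of the state.
- robot.get_obs(): the state, without advancing time (a new reading comes with each control period).
- robot.snapshot(name): name is "scene" or "side" or "wrist"; returns a dict with "color" (480x640x3 uint8, red, green, blue), "range_z" (480x640 float32, m along the optical axis (not along the pixel's ray), 0 where there is no reading), "fx", "fy", "cx", "cy" (pixels), "T" (4x4, takes a point from camera to world coordinates); the wrist camera has in their place "T_tool_cam" (4x4, takes a point from camera to tool coordinates, whose origin is the TCP and whose axes are the flange's). Camera axes: x right, y down, z forward; pixel columns grow to the right and rows downward; lengths in m; the calibration is good to about 2 mm. A picture is of the moment at which its call begins: read the wrist's pose just before it.
- robot.close_job(): hands the job in; it is judged then, once.
The state is a dict: "time": time; "joint_positions": joint angles; "qvel": joint speeds; "joint_torque": joint torques, N m; "tool_pos": TCP position; "ee_rot": TCP orientation; "wrist_force": force on the tool from outside, world axes, zero at the start; "wrist_torque": the same for the moment, N m; "width": finger opening in m; "finger_force": force on a finger pad.
Only numpy, scipy, OpenCV 4.12 (cv2) and the standard library are available. Lean on these libraries where they do the work, as an engineer would, in place of code of your own. Each camera call takes 0.05 s, during which the arm holds its last target. There are 200 camera calls.

TASK

Set the vial crimper up for this batch: press its lever down gently until the resistance firms up on the vial's cap, without crushing the cap, and leave the lever there. Then swing the red stop up until it just meets the black pointer, so that it marks how far the lever travelled, without pushing the lever back off the cap. Leave the other things on the bench as they are.

Things in the scene. Friction and masses are not known exactly. Their poses are not given: they have to be found in the camera images.
- crimper: grey hand-lever vial crimper, fixed; foot 190 x 130 x 22, head 122 x 70, its top 216 high. Origin on the bench below the middle of the pinion shaft; x to the machine's back, y to its lever side, z up. The shaft lies along y, 185 above the bench; lever, pointer and stop turn about it: the lever on the +y side, the white dial (mark each 0.1 rad), pointer and stop on the -y side
- lever (a joint): lever travel, rad: 0 up (0.5 rad above level), grows as its front end is pressed down, level at 0.5, end stop 0.95. Stays where left. Runs at a light 6 to 8 N pressed down at the grip; somewhere from 0.35 to 0.65 the plate meets the cap and the resistance firms up, climbing some 2 N per further mm at the grip. 13 to 15 N while pressing is firm, over 22 N crushes the cap
- lever_grip (a point): middle of the upper face of the lever's blue grip, 140 from the shaft's axis along the lever, 80 to the machine's +y side; moves with the lever. The grip is a flat bar 28 wide, 18 thick, from 100 to 195 from the shaft's axis
- pointer_tip (a point): underside of the black pointer, 70 from the shaft's axis, 60 to the machine's -y side; the pointer (8 wide, 6 thick, its end 75 from the axis) turns with the lever and points along it, in front of the dial
- stop (a joint): angle of the red stop, rad, on the lever's scale: grows as its front end swings down, and equals the lever's travel when the stop meets the pointer from below. Stays where left; takes 1 to 2 N at its tab to move. Pressed up against the pointer with some 7 N more it would turn the lever back off the cap
- stop_tab (a point): centre of the red stop's thumb tab, 168 from the shaft's axis, 75 to the machine's -y side; swings with the stop, 7 below the stop's radial line (which lies at the lever's angles). The tab is 12 wide along the shaft's direction, 34 long, 20 high, free on both sides and above: pinch it from above across the 12
- stop_face (a point): contact face of the red stop, 70 from the shaft's axis; it coincides with the pointer_tip point when stop and pointer touch
- crimp_head: crimping head, a ring of aluminium jaws 37 across on a steel ram, that goes down 30 mm for each rad of lever travel. Origin at the centre of its lower rim. The plate inside that meets the cap is set to an unknown depth (differs each time) and cannot be seen
- vial: glass vial 22 across with an aluminium cap, its top 77 above its foot, standing in the crimper's seat below the crimping head and fixed there. Origin at the centre of its foot
- vial_rack: white rack 75 x 150 x 30 with eight capped vials in it, 93 high in all, loose on the bench; leave alone. Origin under its centre
- reagent: amber bottle 68 across, 160 high, loose on the bench; leave alone. Origin under its centre
- beaker: glass beaker 72 across, 95 high, loose on the bench; leave alone. Origin under its centre
- cap_tray: blue tray 100 x 130 x 30 with aluminium caps, loose on the bench; leave alone. Origin under its centre

How it is judged:
By the outcome, as a careful person would: the job done as asked, in the order asked, and still so for the second after the job is handed in, with the robot touching nothing.
It also fails if it takes over 53 s, if anything falls off the work surface, if the arm or the gripper's body presses on something with over 40 N, if the wrist force passes 120 N, or if a joint passes its speed limit or range.

## Working session

There is one attempt and no reset: what is moved stays moved. The work goes in short steps, Python scripts to look and compute and a tool call to move; the robot and the scene stay as the last step left them, time stands still between calls to the robot, and variables do not carry over. Pictures are saved under pics/ and viewed, at most 10 in all, crops included, and the job is handed in when it is done.

Besides the shell and the picture viewer there is one more tool, called as a command line: name --argument value ..., lists and objects as JSON in quotes. arm_command: Moves the arm, as the interface text tells. Its arguments: {"type":"object","properties":{"targets":{"type":"array"}},"required":["targets"]}

```bash
mkdir -p pics
cat > h.py <<'E'
import numpy as np, cv2, pickle
from bench import robot
def snap(n,f):
    s=robot.snapshot(n); s['obs']=robot.get_obs()
    cv2.imwrite(f'pics/{f}.png',s['color'][:,:,::-1]); pickle.dump(s,open(f'{f}.pkl','wb')); return s
def pt(s,u,v,z=None):
    z=z or np.median(s['range_z'][v-1:v+2,u-1:u+2])
    return (s['T']@[(u-s['cx'])/s['fx']*z,(v-s['cy'])/s['fy']*z,z,1])[:3]
E
python3 - <<'E'
from h import *
for n in('scene','side'):
    s=snap(n,n); print(n,s['T'].round(3).tolist(),s['fx'])
print(robot.get_obs())
E
```

```text
scene [[-0.194, 0.648, -0.737, 1.428], [0.981, 0.13, -0.144, 0.147], [0.003, -0.751, -0.661, 0.925], [0.0, 0.0, 0.0, 1.0]] 435.57796853291444
side [[0.842, -0.364, 0.399, 0.055], [-0.54, -0.541, 0.645, -0.849], [-0.019, -0.758, -0.651, 1.004], [0.0, 0.0, 0.0, 1.0]] 589.8697793690557
{'time': 0.1, 'joint_positions': array([-1.03149466e-01,  8.78873140e-02,  1.37203751e+00,  4.38438649e-05,
        1.68358307e+00, -1.03111862e-01]), 'qvel': array([ 0.00053331, -0.00104003, -0.00397642,  0.00063036, -0.00099714,
       -0.00043552]), 'joint_torque': array([ 2.25695316e-03, -3.41256917e+01, -3.03301656e+01,  7.19034858e-02,
        3.05556308e-02, -9.49158243e-05]), 'tool_pos': array([5.49536364e-01, 3.15257985e-05, 2.04451093e-01]), 'ee_rot': array([-3.13969208e+00, -2.40476741e-04,  1.57076339e+00]), 'wrist_force': array([-0.26032239, -0.13736267,  0.90729648]), 'wrist_torque': array([-0.02134238,  0.06041922,  0.04200758]), 'finger_force': 0.0, 'width': 0.09390655549312901}
```

View pics/scene.png

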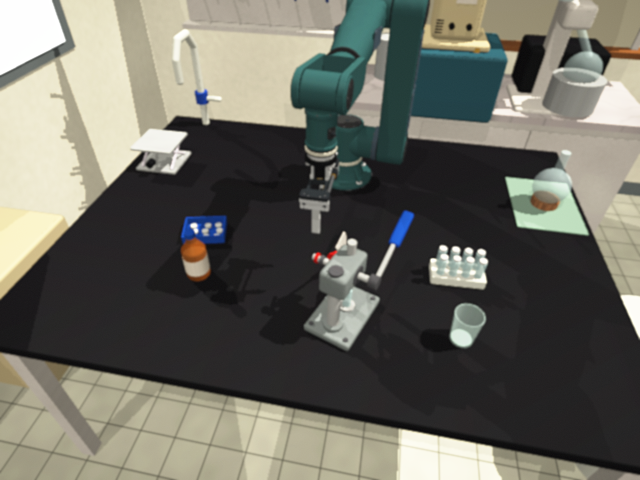

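View pics/side.png

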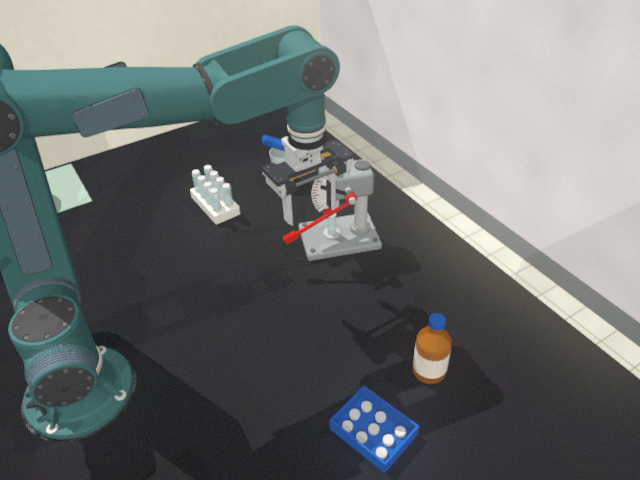

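Scene: crimper foot near (342,318), head (343,272), blue grip from (393,243) to (408,213), pinion knob (377,282). Side: red stop tab at (290,237), stop hub (350,198), dial (322,193), blue grip end (273,143).

```bash
cat >> h.py <<'E'
def cloud(s):
    v,u=np.mgrid[:480,:640]; z=s['range_z']
    return np.stack([(u-s['cx'])/s['fx']*z,(v-s['cy'])/s['fy']*z,z],-1)@s['T'][:3,:3].T+s['T'][:3,3]
E
python3 - <<'E'
from h import *
S={n:pickle.load(open(n+'.pkl','rb')) for n in('scene','side')}
al=[]
for n,s in S.items():
    P=cloud(s); h=cv2.cvtColor(s['color'],cv2.COLOR_RGB2HSV); ok=s['range_z']>0
    near=ok&(abs(P[...,0]-.72)<.25)&(abs(P[...,1])<.3)
    for nm,m in(('blue',(abs(h[...,0].astype(int)-112)<12)&(h[...,1]>150)&(h[...,2]>60)),('red',((h[...,0]<6)|(h[...,0]>174))&(h[...,1]>180)&(h[...,2]>90))):
        Q=P[m&near]; 
        if len(Q)>5:
            v,u=np.where(m&near); print(n,nm,len(Q),Q.min(0).round(3),Q.max(0).round(3),Q.mean(0).round(4),(u.min(),u.max(),v.min(),v.max()))
            c=Q-Q.mean(0);print('  dir',np.linalg.svd(c,full_matrices=False)[2][0].round(3))
    for z0 in(.022,.216):
        Q=P[near&(abs(P[...,2]-z0)<.005)&(P[...,0]>.6)&(h[...,1]<60)]
        print(n,z0,len(Q),Q.mean(0).round(4) if len(Q) else '')
        if len(Q)>5:print('   ',cv2.minAreaRect((Q[:,:2]*1000).astype(np.float32)))
im=S['scene']['color'][190:360,270:500,::-1]; a=cv2.resize(im,None,fx=3.4,fy=3.4,interpolation=cv2.INTER_CUBIC);cv2.imwrite('pics/c1.png',a)
im=S['side']['color'][120:270,240:400,::-1]; cv2.imwrite('pics/c2.png',cv2.resize(im,None,fx=4,fy=4,interpolation=cv2.INTER_CUBIC))
E
```

```text
scene blue 430 [0.564 0.181 0.23 ] [0.644 0.233 0.283] [0.6044 0.2075 0.2595] (np.int64(388), np.int64(413), np.int64(211), np.int64(246))
  dir [ 0.836 -0.297 -0.462]
scene red 56 [0.575 0.012 0.128] [0.682 0.051 0.198] [0.6396 0.0306 0.1675] (np.int64(314), np.int64(335), np.int64(251), np.int64(262))
  dir [ 0.79  -0.302  0.534]
scene 0.022 1758 [0.707  0.0985 0.0224]
    ((686.99169921875, 90.18067932128906), (130.1875, 191.20077514648438), 70.07732391357422)
scene 0.216 948 [0.6993 0.0884 0.2161]
    ((682.015625, 69.3709716796875), (207.92518615722656, 143.3145294189453), 65.09660339355469)
side blue 203 [ 0.552 -0.264 -0.001] [0.732 0.23  0.282] [0.5812 0.1909 0.2586] (np.int64(262), np.int64(445), np.int64(135), np.int64(319))
  dir [ 0.281 -0.824 -0.492]
side red 327 [ 0.514  0.009 -0.002] [0.691 0.19  0.199] [0.5827 0.0496 0.1278] (np.int64(283), np.int64(356), np.int64(194), np.int64(243))
  dir [-0.75   0.351 -0.56 ]
side 0.022 1675 [0.6775 0.0773 0.0213]
    ((682.833740234375, 87.42320251464844), (134.62283325195312, 188.0511016845703), 69.80441284179688)
side 0.216 462 [0.6902 0.0656 0.2155]
    ((668.9456787109375, 69.00997924804688), (181.99134826660156, 112.90253448486328), 18.442293167114258)
```

View pics/c1.png

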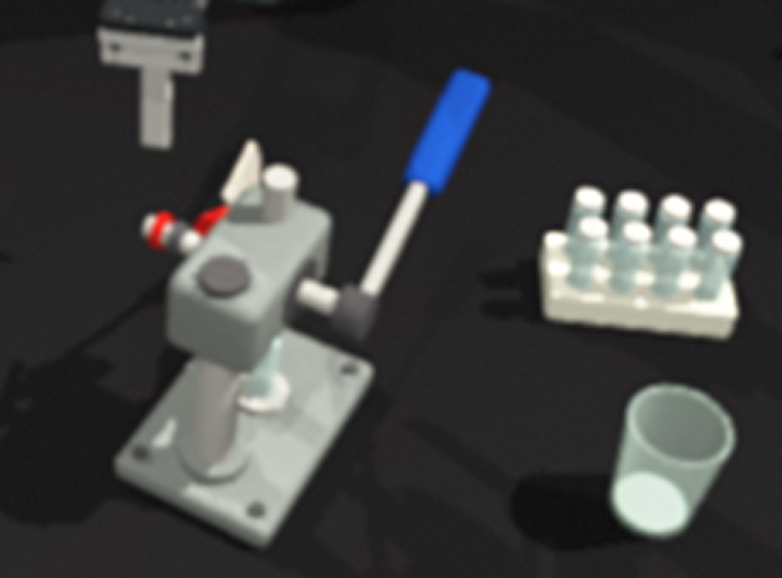

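View pics/c2.png

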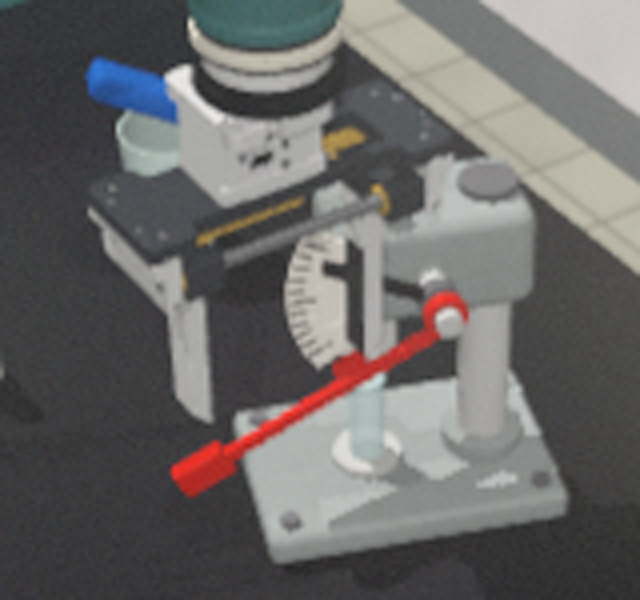

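Crop 1: lever tilted up, grip from (425,185) to (470,75) in the crop, hub (353,310). Crop 2: red tab centre ~(203,470), stop hub (448,318), stop-face lug (350,365), black pointer around (340,270), pointing slightly up. Next I work out the machine frame.

Run:
```python
from h import *
S={n:pickle.load(open(n+'.pkl','rb')) for n in('scene','side')}
a=-np.deg2rad(20); R=np.array([[np.cos(a),-np.sin(a),0],[np.sin(a),np.cos(a),0],[0,0,1]])
for n,s in S.items():
    P=cloud(s); M=P@R; h=cv2.cvtColor(s['color'],cv2.COLOR_RGB2HSV); ok=s['range_z']>0
    near=ok&(P[...,0]>.5)&(P[...,0]<.85)&(P[...,1]>-.05)&(P[...,1]<.3)&(P[...,2]>.03)
    f=np.array([.688,.089,0])@R; print('foot c in rot frame',f.round(4))
    for nm,m in(('blue',(abs(h[...,0].astype(int)-112)<12)&(h[...,1]>150)&(h[...,2]>60)),('red',((h[...,0]<6)|(h[...,0]>174))&(h[...,1]>180)&(h[...,2]>90))):
        Q=M[m&near]; print(n,nm,np.percentile(Q,[2,10,50,90,98],axis=0).round(3).tolist())
        for x0 in np.arange(Q[:,0].min(),Q[:,0].max(),.02):
            q=Q[(Q[:,0]>=x0)&(Q[:,0]<x0+.02)]
            if len(q)>3: print('   ',len(q),q.mean(0).round(4),np.ptp(q[:,1]).round(3),q[:,1].min().round(3),q[:,1].max().round(3))
    Q=M[near&(abs(P[...,2]-.216)<.004)&(h[...,1]<60)&(abs(M[...,0]-f[0])<.1)&(abs(M[...,1]-f[1])<.06)]
    print('head',np.percentile(Q,[2,50,98],axis=0).round(3).tolist())
# shaft hubs by hand
for n,u,v in(('side',240+448//4,120+318//4),('side',240+203//4,120+470//4),('scene',270+int(353/3.4),190+int(310/3.4))):
    print(n,(pt(S[n],u,v)@R).round(4))
```

```text
foot c in rot frame [0.6161 0.3189 0.    ]
scene blue [[0.458, 0.387, 0.238], [0.465, 0.39, 0.243], [0.497, 0.402, 0.259], [0.529, 0.413, 0.277], [0.535, 0.414, 0.28]]
    95 [0.4654 0.4016 0.2756] 0.029 0.386 0.415
    108 [0.485  0.4017 0.2659] 0.029 0.385 0.414
    105 [0.5045 0.4017 0.2553] 0.028 0.386 0.414
    112 [0.5248 0.4018 0.2453] 0.027 0.387 0.414
    10 [0.5361 0.4006 0.2394] 0.021 0.39 0.411
scene red [[0.531, 0.243, 0.131], [0.539, 0.244, 0.136], [0.577, 0.247, 0.157], [0.634, 0.253, 0.197], [0.636, 0.256, 0.198]]
    8 [0.5351 0.2455 0.1335] 0.005 0.243 0.248
    9 [0.5546 0.2476 0.1447] 0.013 0.242 0.255
    13 [0.5736 0.2515 0.1553] 0.013 0.245 0.258
    7 [0.6188 0.2461 0.1968] 0.005 0.243 0.248
    19 [0.6321 0.2461 0.1903] 0.005 0.243 0.248
head [[0.57, 0.277, 0.212], [0.629, 0.326, 0.216], [0.687, 0.352, 0.219]]
foot c in rot frame [0.6161 0.3189 0.    ]
side blue [[0.45, 0.381, 0.249], [0.453, 0.384, 0.257], [0.47, 0.389, 0.268], [0.489, 0.403, 0.278], [0.493, 0.408, 0.28]]
    84 [0.4578 0.3916 0.2736] 0.029 0.38 0.409
    85 [0.4772 0.391  0.2655] 0.032 0.38 0.412
    27 [0.4909 0.3886 0.257 ] 0.025 0.38 0.405
side red [[0.463, 0.235, 0.089], [0.471, 0.237, 0.098], [0.525, 0.242, 0.127], [0.606, 0.247, 0.171], [0.624, 0.255, 0.195]]
    70 [0.4714 0.2402 0.0996] 0.014 0.234 0.249
    58 [0.4885 0.2401 0.1063] 0.017 0.233 0.25
    26 [0.5107 0.2423 0.1182] 0.012 0.237 0.249
    22 [0.5304 0.2416 0.1296] 0.009 0.237 0.246
    28 [0.5501 0.2427 0.14  ] 0.011 0.237 0.248
    53 [0.5689 0.2468 0.1516] 0.025 0.236 0.261
    22 [0.5905 0.2419 0.1613] 0.012 0.237 0.249
    28 [0.6108 0.2414 0.1816] 0.012 0.236 0.248
    11 [0.6266 0.2429 0.1937] 0.009 0.24 0.249
head [[0.549, 0.273, 0.212], [0.644, 0.298, 0.215], [0.683, 0.342, 0.22]]
side [0.6223 0.2338 0.1902]
side [0.4768 0.2393 0.1024]
scene [0.6335 0.399  0.1977]
```

arm_command --targets '[0, 0, -8, 0, 0, -20, 1, 0, 0, -16, 0, 0, -50, 1, 0, 0, -24, 0, 0, -100, 1, 0, 0, -32, 0, 0, -120, 1, 0, 0, -40, 0, 0, -120, 1, 0, 0, -48, 0, 0, -120, 1, 0, 0, -56, 0, 0, -120, 1, 0, 0, -64, 0, 0, -120, 1, 0, 0, -70, 0, 0, -120, 1, 0, 0, -70, 0, 0, -120, 1]'

```text
time: 1.1
tool_pos: [0.5498, 0.0, 0.3249]
ee_rot: [-3.141, -0.001, 2.792]
wrist_force: [-0.4, 0.8, -0.6]
width: 0.0176
finger_force: 0.0
```

arm_command --targets '[0, 0, 0, 3, 42, 0, 1, 0, 0, 0, 6, 85, 0, 1, 0, 0, 0, 9, 128, 0, 1, 0, 0, 0, 13, 170, 0, 1, 0, 0, 0, 13, 212, 0, 1, 0, 0, 0, 13, 212, 15, 1, 0, 0, 0, 13, 212, 35, 1, 0, 0, 0, 13, 212, 35, 1, 0, 0, 0, 13, 212, 35, 1]'

```text
time: 2.0
tool_pos: [0.61, 0.2035, 0.29]
ee_rot: [-3.141, -0.001, 2.791]
wrist_force: [0.2, 0.0, -0.1]
width: 0.0002
finger_force: 0.0
```

Run:
```python
from h import *
s=snap('wrist','w1'); snap('side','sd1');sc=snap('scene','sc1')
o=robot.get_obs();print(o['tool_pos'],o['ee_rot'],o['wrist_force']);print(s['T_tool_cam'].round(3))
a=cv2.resize(sc['color'][190:340,320:470,::-1],(400,400));b=cv2.resize(s['color'][:,:,::-1],(533,400))[:,:400]
cv2.imwrite('pics/m1.png',np.hstack([a,b]))
```

```text
[0.61065474 0.2034043  0.29221568] [3.14013878e+00 2.21198322e-03 2.79142072e+00] [ 0.73270919 -0.22141044  0.31435961]
[[ 0.    -0.974 -0.226  0.065]
 [ 1.     0.     0.     0.001]
 [-0.    -0.226  0.974 -0.18 ]
 [ 0.     0.     0.     1.   ]]
```

View pics/m1.png

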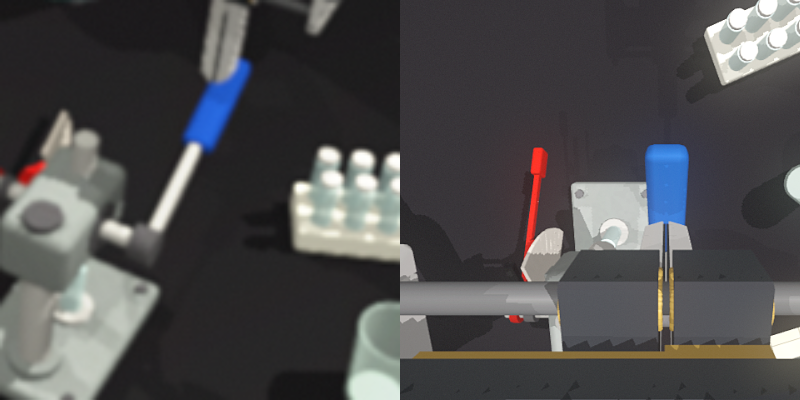

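The fingertips are centred on the grip bar (x≈667 in both the bar and the fingers), and the tab is visible at (539,160). I start pressing along the arc.

arm_command --targets '[0, 0, 0, 0, 0, 10, 1, 0, 0, 0, 0, 0, 20, 1, 0, 0, 0, 0, 0, 26, 1, 0, 0, 0, 0, 0, 29, 1, 0, 0, 0, 0.5, 0, 32, 1, 0, 0, 0, 2, 0, 35, 1, 0, 0, 0, 3.5, 0, 38, 1, 0, 0, 0, 5, 0, 41, 1, 0, 0, 0, 6.5, 0, 44, 1, 0, 0, 0, 8, 0, 47, 1, 0, 0, 0, 9, 0, 50, 1, 0, 0, 0, 10, 0, 53, 1, 0, 0, 0, 11.5, 0, 56, 1, 0, 0, 0, 13, 0, 59, 1, 0, 0, 0, 14, 0, 62, 1, 0, 0, 0, 14.5, 0, 64, 1, 0, 0, 0, 15, 0, 66, 1, 0, 0, 0, 15, 0, 66.5, 1, 0, 0, 0, 15, 0, 67, 1, 0, 0, 0, 15.2, 0, 67.5, 1]'

```text
time: 4.15
tool_pos: [0.5958, 0.2088, 0.2253]
ee_rot: [3.141, 0.002, 2.793]
wrist_force: [-2.2, -0.4, 7.7]
width: 0.0003
finger_force: 3.1
```

arm_command --targets '[0, 0, 0, 0.2, 0, 0.8, 1, 0, 0, 0, 0.3, 0, 1.6, 1, 0, 0, 0, 0.5, 0, 2.4, 1, 0, 0, 0, 0.6, 0, 3.2, 1, 0, 0, 0, 0.8, 0, 4, 1]'

```text
time: 4.65
tool_pos: [0.5948, 0.2092, 0.2213]
ee_rot: [3.141, 0.001, 2.793]
wrist_force: [-2.3, -1.0, 7.2]
width: 0.0005
finger_force: 3.1
```

arm_command --targets '[0, 0, 0, 0.1, 0, 0.8, 1, 0, 0, 0, 0.2, 0, 1.6, 1, 0, 0, 0, 0.3, 0, 2.4, 1]'

```text
time: 4.95
tool_pos: [0.5942, 0.2094, 0.2188]
ee_rot: [3.141, 0.0, 2.793]
wrist_force: [-3.7, -0.4, 6.4]
width: 0.0005
finger_force: 3.1
```

arm_command --targets '[0, 0, 0, 0.2, 0, 0.8, 1, 0, 0, 0, 0.4, 0, 1.6, 1, 0, 0, 0, 0.6, 0, 2.4, 1, 0, 0, 0, 0.8, 0, 3.2, 1]'

```text
time: 5.35
tool_pos: [0.5935, 0.2096, 0.2156]
ee_rot: [3.141, 0.0, 2.793]
wrist_force: [-3.6, 0.8, 7.0]
width: 0.0003
finger_force: 3.1
```

arm_command --targets '[0, 0, 0, 0.2, 0, 0.8, 1, 0, 0, 0, 0.4, 0, 1.6, 1, 0, 0, 0, 0.6, 0, 2.4, 1]'

```text
time: 5.65
tool_pos: [0.593, 0.2098, 0.2131]
ee_rot: [3.141, 0.001, 2.793]
wrist_force: [-3.2, -0.2, 6.5]
width: 0.0006
finger_force: 3.1
```

arm_command --targets '[0, 0, 0, 0.2, 0, 0.8, 1, 0, 0, 0, 0.4, 0, 1.6, 1, 0, 0, 0, 0.6, 0, 2.4, 1, 0, 0, 0, 0.7, 0, 3.2, 1]'

```text
time: 6.05
tool_pos: [0.5925, 0.21, 0.2099]
ee_rot: [3.141, 0.001, 2.793]
wrist_force: [-3.5, 0.0, 6.4]
width: 0.0005
finger_force: 3.1
```

arm_command --targets '[0, 0, 0, 0.2, 0, 0.8, 1, 0, 0, 0, 0.3, 0, 1.6, 1, 0, 0, 0, 0.4, 0, 2.4, 1, 0, 0, 0, 0.5, 0, 3.2, 1]'

```text
time: 6.45
tool_pos: [0.592, 0.2102, 0.2067]
ee_rot: [3.141, 0.001, 2.793]
wrist_force: [-2.6, -0.7, 6.9]
width: 0.0005
finger_force: 3.1
```

arm_command --targets '[0, 0, 0, 0.1, 0, 0.8, 1, 0, 0, 0, 0.2, 0, 1.6, 1, 0, 0, 0, 0.3, 0, 2.4, 1, 0, 0, 0, 0.3, 0, 3.2, 1]'

```text
time: 6.85
tool_pos: [0.5916, 0.2103, 0.2034]
ee_rot: [3.141, 0.0, 2.793]
wrist_force: [-3.7, -0.4, 5.9]
width: 0.0006
finger_force: 3.1
```

arm_command --targets '[0, 0, 0, 0, 0, 0.8, 1, 0, 0, 0, 0.1, 0, 1.6, 1, 0, 0, 0, 0.1, 0, 2.4, 1, 0, 0, 0, 0.1, 0, 3.2, 1]'

```text
time: 7.25
tool_pos: [0.5912, 0.2105, 0.2001]
ee_rot: [3.141, -0.0, 2.793]
wrist_force: [-3.4, 0.4, 6.4]
width: 0.0004
finger_force: 3.1
```

arm_command --targets '[0, 0, 0, 0, 0, 0.8, 1, 0, 0, 0, 0, 0, 1.6, 1, 0, 0, 0, 0, 0, 2.4, 1, 0, 0, 0, 0, 0, 3.2, 1]'

```text
time: 7.65
tool_pos: [0.5909, 0.2106, 0.1968]
ee_rot: [3.141, -0.001, 2.793]
wrist_force: [-4.5, 0.1, 6.6]
width: 0.0003
finger_force: 3.2
```

arm_command --targets '[0, 0, 0, 0, 0, 0.8, 1, 0, 0, 0, 0, 0, 1.6, 1, 0, 0, 0, 0, 0, 2.4, 1, 0, 0, 0, 0, 0, 3.2, 1]'

```text
time: 8.05
tool_pos: [0.5907, 0.2106, 0.1936]
ee_rot: [3.141, -0.002, 2.793]
wrist_force: [-5.2, -1.0, 6.9]
width: 0.0003
finger_force: 3.4
```

arm_command --targets '[0, 0, 0, 0.3, 0, 0.8, 1, 0, 0, 0, 0.5, 0, 1.6, 1, 0, 0, 0, 0.5, 0, 2.4, 1, 0, 0, 0, 0.5, 0, 3.2, 1]'

```text
time: 8.45
tool_pos: [0.5905, 0.2107, 0.1905]
ee_rot: [3.141, -0.001, 2.793]
wrist_force: [-4.2, -0.2, 6.8]
width: 0.0004
finger_force: 3.5
```

arm_command --targets '[0, 0, 0, 0.1, 0, 0.8, 1, 0, 0, 0, 0.2, 0, 1.6, 1, 0, 0, 0, 0.2, 0, 2.4, 1, 0, 0, 0, 0.2, 0, 3.2, 1]'

```text
time: 8.85
tool_pos: [0.5905, 0.2107, 0.1873]
ee_rot: [3.141, -0.001, 2.793]
wrist_force: [-4.0, -1.2, 6.2]
width: 0.0008
finger_force: 3.5
```

arm_command --targets '[0, 0, 0, 0, 0, 0.8, 1, 0, 0, 0, 0, 0, 1.6, 1, 0, 0, 0, 0, 0, 2.4, 1, 0, 0, 0, 0, 0, 3.2, 1]'

```text
time: 9.25
tool_pos: [0.5905, 0.2107, 0.1841]
ee_rot: [3.141, -0.001, 2.793]
wrist_force: [-4.6, -0.6, 6.3]
width: 0.0003
finger_force: 3.5
```

arm_command --targets '[0, 0, 0, 0, 0, 0.8, 1, 0, 0, 0, 0, 0, 1.6, 1, 0, 0, 0, 0, 0, 2.4, 1, 0, 0, 0, 0, 0, 3.2, 1]'

```text
time: 9.65
tool_pos: [0.5906, 0.2107, 0.1808]
ee_rot: [3.141, -0.001, 2.793]
wrist_force: [-3.8, -0.6, 7.2]
width: 0.0006
finger_force: 3.5
```

arm_command --targets '[0, 0, 0, 0, 0, 0.8, 1, 0, 0, 0, 0, 0, 1.6, 1, 0, 0, 0, 0, 0, 2.4, 1, 0, 0, 0, 0, 0, 3.2, 1]'

```text
time: 10.05
tool_pos: [0.5906, 0.2107, 0.1792]
ee_rot: [3.141, 0.001, 2.793]
wrist_force: [-5.8, -0.6, 12.1]
width: 0.0005
finger_force: 6.3
```

arm_command --targets '[0, 0, 0, 0, 0, 0.3, 1, 0, 0, 0, 0, 0, 0.3, 1]'

```text
time: 10.25
tool_pos: [0.5907, 0.2107, 0.1792]
ee_rot: [3.14, 0.001, 2.793]
wrist_force: [-6.1, -0.7, 10.8]
width: 0.0008
finger_force: 5.8
```

Run:
```python
from h import *
o=[]
for i in range(5): robot.snapshot('side'); q=robot.get_obs(); o.append(np.r_[q['wrist_force'],q['tool_pos'],q['finger_force']])
print(np.mean(o,0).round(4),np.std(o,0).round(4))
```

```text
[-6.139  -0.6086 11.3057  0.5907  0.2107  0.1792  5.8166] [0.5529 0.4898 0.5743 0.     0.     0.     0.0007]
```

arm_command --targets '[0, 0, 0, 0, 0, 0.3, 1, 0, 0, 0, 0, 0, 0.6, 1, 0, 0, 0, 0, 0, 0.9, 1, 0, 0, 0, 0, 0, 0.9, 1]'

```text
time: 10.9
tool_pos: [0.5907, 0.2107, 0.179]
ee_rot: [3.14, 0.001, 2.793]
wrist_force: [-7.0, -0.8, 12.2]
width: 0.0005
finger_force: 6.8
```

```bash
cat >> h.py <<'E'
def avg(n=4):
    o=[]
    for i in range(n): robot.snapshot('side'); q=robot.get_obs(); o.append(np.r_[q['wrist_force'],q['tool_pos'],q['finger_force'],q['time']])
    print(np.mean(o,0).round(4))
E
python3 -c "from h import *;avg()"
```

```text
[-6.7091 -0.8626 12.8536  0.5907  0.2107  0.179   6.7903 11.025 ]
```

arm_command --targets '[0, 0, 0, 0, 0, 0.3, 1, 0, 0, 0, 0, 0, 0.6, 1, 0, 0, 0, 0, 0, 0.9, 1, 0, 0, 0, 0, 0, 0.9, 1]'

```text
time: 11.5
tool_pos: [0.5907, 0.2107, 0.1788]
ee_rot: [3.14, 0.002, 2.793]
wrist_force: [-8.1, -1.8, 15.8]
width: 0.0004
finger_force: 7.7
```

```bash
python3 -c "from h import *;avg()"
```

```text
[-7.0777 -1.122  14.6608  0.5907  0.2107  0.1788  7.738  11.625 ]
```

arm_command --targets '[0, 0, 0, 0, 0, -4, 1, 0, 0, 0, 0, 0, -12, 1, 0, 0, 0, 0, 0, -40, 1, 0, 0, 0, 0, 0, -80, 1, 0, 0, 0, 0, 0, -120, 1, 0, 0, 0, 0, -35, -120, 0.2, 0, 0, 0, 0, -75, -120, 0.2, 0, 0, 0, 0, -115, -120, 0.2, 0, 0, 0, 0, -155, -120, 0.2, 0, 0, 0, 0, -155, -120, 0.2, 0, 0, 0, 0, -155, -120, 0.2, 0, 0, 0, 0, -155, -120, 0.2]'

```text
time: 12.9
tool_pos: [0.5388, 0.0657, 0.2933]
ee_rot: [3.141, -0.0, 2.793]
wrist_force: [0.3, -0.4, 0.6]
width: 0.0376
finger_force: 0.0
```

```bash
cat >> h.py <<'E'
from scipy.spatial.transform import Rotation as Ro
def tool(q):
    T=np.eye(4);T[:3,:3]=Ro.from_euler('xyz',q['ee_rot']).as_matrix();T[:3,3]=q['tool_pos'];return T
def wsnap(f):
    T=tool(robot.get_obs()); s=snap('wrist',f); s['T']=T@s['T_tool_cam']; pickle.dump(s,open(f+'.pkl','wb')); return s
a_=-np.deg2rad(20); RM=np.array([[np.cos(a_),-np.sin(a_),0],[np.sin(a_),np.cos(a_),0],[0,0,1]])
def red(s):
    h=cv2.cvtColor(s['color'],cv2.COLOR_RGB2HSV);return ((h[...,0]<6)|(h[...,0]>174))&(h[...,1]>150)&(h[...,2]>80)
E
python3 - <<'E'
from h import *
s=wsnap('w2'); d=snap('side','sd2')
print(robot.get_obs()['tool_pos'],robot.get_obs()['tool_pos']@RM,robot.get_obs()['width'])
for n,q in(('w',s),('side',d)):
    M=cloud(q)@RM; m=red(q)&(M[...,1]>.2)&(M[...,1]<.27)&(M[...,2]>.05)
    Q=M[m]; print(n,np.percentile(Q,[1,50,99],axis=0).round(4).tolist())
    for x0 in np.arange(.45,.64,.012):
        k=Q[(Q[:,0]>=x0)&(Q[:,0]<x0+.012)]
        if len(k)>3: print('  ',len(k),k.mean(0).round(4),k[:,1].min().round(4),k[:,1].max().round(4),k[:,2].max().round(4))
a=cv2.resize(d['color'][120:270,240:400,::-1],(400,375));b=cv2.resize(s['color'][:,:,::-1],(400,300))
cv2.imwrite('pics/m2.png',np.hstack([a,np.vstack([b,b[:75]*0])]))
E
```

```text
[0.53884831 0.06600562 0.29322308] [0.48377653 0.24632197 0.29322308] 0.03746365124790264
w [[0.461, 0.241, 0.1002], [0.5439, 0.2462, 0.139], [0.6286, 0.2568, 0.1984]]
   19 [0.4614 0.2457 0.0999] 0.2409 0.2501 0.1016
   133 [0.468  0.2461 0.1037] 0.2409 0.2511 0.1085
   143 [0.4798 0.246  0.1101] 0.2409 0.2511 0.1145
   109 [0.4915 0.2459 0.1116] 0.2409 0.2512 0.1161
   79 [0.504  0.2456 0.1166] 0.243 0.2481 0.1199
   80 [0.516  0.2456 0.1234] 0.2431 0.2481 0.1277
   82 [0.5279 0.2456 0.1299] 0.2431 0.2481 0.1342
   83 [0.54   0.2456 0.1364] 0.2432 0.2481 0.1403
   85 [0.552  0.2458 0.1432] 0.2432 0.2568 0.1752
   220 [0.5645 0.2502 0.151 ] 0.2433 0.2576 0.1783
   169 [0.575  0.2491 0.1555] 0.2433 0.2566 0.1601
   31 [0.5841 0.2457 0.1605] 0.2434 0.248 0.163
   103 [0.6141 0.2458 0.1935] 0.2427 0.2498 0.1982
   95 [0.6235 0.2457 0.1973] 0.2419 0.2489 0.1996
   5 [0.6307 0.2461 0.1952] 0.2428 0.2489 0.1958
side [[0.4627, 0.2342, 0.0872], [0.5418, 0.2416, 0.1352], [0.6315, 0.2587, 0.1961]]
   4 [0.461  0.2399 0.1006] 0.2363 0.2424 0.1031
   42 [0.4685 0.2396 0.0977] 0.2328 0.2491 0.1065
   52 [0.4802 0.2399 0.103 ] 0.2329 0.25 0.1142
   34 [0.4914 0.24   0.1061] 0.2342 0.2484 0.1146
   19 [0.503  0.2413 0.1143] 0.2369 0.2469 0.1191
   17 [0.5165 0.2425 0.1213] 0.2342 0.2465 0.1278
   15 [0.5282 0.2419 0.1282] 0.238 0.2457 0.1341
   16 [0.5396 0.2426 0.1342] 0.2378 0.2484 0.1395
   16 [0.5513 0.2413 0.1419] 0.2374 0.2457 0.1462
   40 [0.5641 0.2484 0.1483] 0.2361 0.2633 0.1557
   31 [0.5743 0.2461 0.1547] 0.2372 0.2603 0.1591
   18 [0.5889 0.2415 0.1606] 0.2375 0.2465 0.1677
   18 [0.5997 0.2421 0.166 ] 0.2394 0.2468 0.1726
   43 [0.6119 0.2419 0.1808] 0.2362 0.2476 0.1972
   16 [0.625  0.2458 0.1944] 0.2387 0.2539 0.1981
   6 [0.6325 0.2413 0.1884] 0.2394 0.248 0.1916
```

View pics/m2.png

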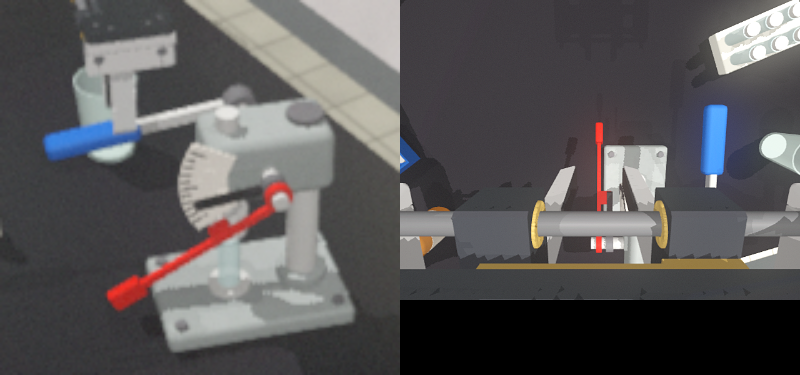

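Side view: the lever stays just below level and the pointer is parallel to it, with the red stop below. Wrist view: tab at (599,132), blue grip at (714,140), stop plane at y'≈0.246. Next I tilt the gripper square to the stop and move to a pre-grasp pose.

arm_command --targets '[0, -7, 0, 6, 0, 30, 0.2, 0, -14, 0, 12, 0, 60, 0.2, 0, -22, 0, 20, 0, 95, 0.2, 0, -29, 0, 24, 0, 130, 0.2, 0, -29, 0, 24, 0, 157, 0.2, 0, -29, 0, 24, 0, 157, 0.2, 0, -29, 0, 24, 0, 157, 0.2]'

```text
time: 13.7
tool_pos: [0.5171, 0.0739, 0.1382]
ee_rot: [3.141, 0.508, 2.794]
wrist_force: [0.2, 0.2, 0.6]
width: 0.038
finger_force: 0.0
```

Run:
```python
from h import *
q=robot.get_obs();T=tool(q);print(q['tool_pos']@RM,(T[:3,2]@RM).round(3),(T[:3,1]@RM).round(3),q['wrist_force'])
s=pickle.load(open('w2.pkl','rb'));M=cloud(s)@RM
h=cv2.cvtColor(s['color'],cv2.COLOR_RGB2HSV)
m=(abs(h[...,0].astype(int)-112)<12)&(h[...,1]>150)&(h[...,2]>60)&(M[...,1]>.37)&(M[...,1]<.43)&(M[...,2]>.12)
Q=M[m];print(len(Q),np.percentile(Q,[1,50,99],axis=0).round(4).tolist())
top=Q[(Q[:,0]>.445)&(Q[:,0]<.51)]
p=np.polyfit(top[:,0],top[:,2],1);r=top[:,2]-np.polyval(p,top[:,0]);k=abs(r)<.003;p=np.polyfit(top[k,0],top[k,2],1)
print('slope',p,np.polyval(p,[.45,.485,.51,.624]))
m=red(s)&(M[...,1]>.242)&(M[...,1]<.25)&(M[...,0]>.503)&(M[...,0]<.56);Q=M[m];p=np.polyfit(Q[:,0],Q[:,2],1);print('stop',p,np.polyval(p,.624))
```

```text
[0.46065027 0.24635034 0.1382387 ] [ 0.486  0.001 -0.874] [-0.001  1.     0.001] [0.1600354  0.23999643 0.64309089]
4053 [[0.4301, 0.3866, 0.1651], [0.4741, 0.3971, 0.1764], [0.5202, 0.4127, 0.1826]]
slope [0.11145192 0.1241469 ] [0.17430026 0.17820108 0.18098738 0.1936929 ]
stop [ 0.31126875 -0.04307462] 0.15115707814592186
```

arm_command --targets '[0, 0, 0, 0, 0, 15, 0.2, 0, 0, 0, 0, 0, 30, 0.2, 0, 0, 0, 0, 0, 45, 0.2, 0, 0, 0, 0, 0, 55, 0.2, 0, 0, 0, 0, 0, 61, 0.2, 0, 0, 0, 0, 0, 61, 0.2]'

```text
time: 14.3
tool_pos: [0.5449, 0.0628, 0.0841]
ee_rot: [3.141, 0.507, 2.792]
wrist_force: [-0.5, 0.1, 0.1]
width: 0.0378
finger_force: 0.0
```

Run:
```python
from h import *
q=robot.get_obs();print(q['tool_pos']@RM,q['wrist_force'])
w=wsnap('w3'); d=snap('side','sd3')
a=cv2.resize(d['color'][140:270,240:370,::-1],(400,400));b=cv2.resize(w['color'][:,:,::-1],(400,300))
cv2.imwrite('pics/m3.png',np.hstack([a,np.vstack([b,b[:100]*0])]))
```

```text
[0.49057907 0.24537728 0.08413925] [-0.48755251  0.06045382  0.11144358]
```

View pics/m3.png

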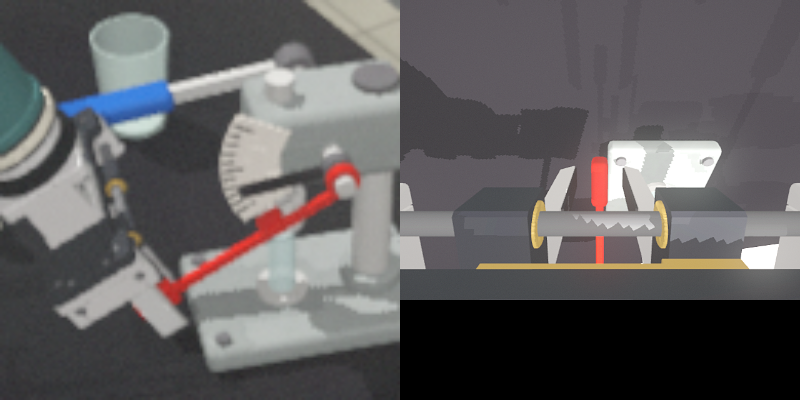

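The tab sits centred between the fingers (wrist view x≈599, fingers 555/640). Closing.

arm_command --targets '[0, 0, 0, 0, 0, 0, 1, 0, 0, 0, 0, 0, 0, 1, 0, 0, 0, 0, 0, 0, 1, 0, 0, 0, 0, 0, 0, 1, 0, 0, 0, 0, 0, 0, 1]'

```text
time: 14.9
tool_pos: [0.5439, 0.0632, 0.0836]
ee_rot: [3.141, 0.507, 2.792]
wrist_force: [-0.5, 1.3, 0.7]
width: 0.0121
finger_force: 30.0
```

Run:
```python
from h import *
avg(3)
q=robot.get_obs();p=q['tool_pos']@RM;T=tool(q);zt=T[:3,2]@RM;print(p,zt,q['width'])
# arc of TCP about shaft axis, in tool axes at start (x=front-ish, z)
xs=.624; R0=T[:3,:3].T@RM  # machine vec -> tool
c=np.array([xs,p[1],.185])
for dphi in np.arange(0,.43,.03).tolist()+[.36,.38,.39,.395,.40]:
    # swinging front end up: rotation about machine y; front=-x goes +z
    Ry=Ro.from_rotvec([0,dphi,0]).as_matrix(); n=c+Ry@(p-c)
    t=R0@(n-p); print(round(dphi,3),np.rad2deg(dphi).round(2),(t*1000).round(1),n.round(4))
```

```text
[-0.0509  1.5349  1.0764  0.5439  0.0632  0.0836 30.002  15.    ]
[0.48948973 0.2453947  0.08359352] [ 4.85205203e-01  6.25180632e-04 -8.74400092e-01] 0.011765519590419361
0.0 0.0 [0. 0. 0.] [0.4895 0.2454 0.0836]
0.03 1.72 [ 0.6  0.  -5. ] [0.4865 0.2454 0.0877]
0.06 3.44 [  1.1   0.  -10. ] [0.4837 0.2454 0.0918]
0.09 5.16 [  1.4   0.  -15.1] [0.4809 0.2454 0.0961]
0.12 6.88 [  1.6   0.  -20.1] [0.4783 0.2454 0.1004]
0.15 8.59 [  1.6   0.  -25.2] [0.4758 0.2454 0.1048]
0.18 10.31 [  1.5   0.  -30.2] [0.4735 0.2454 0.1093]
0.21 12.03 [  1.2   0.  -35.3] [0.4713 0.2454 0.1139]
0.24 13.75 [  0.8   0.  -40.3] [0.4692 0.2454 0.1185]
0.27 15.47 [  0.2   0.  -45.3] [0.4673 0.2454 0.1231]
0.3 17.19 [ -0.5   0.  -50.3] [0.4655 0.2454 0.1279]
0.33 18.91 [ -1.4   0.  -55.3] [0.4639 0.2454 0.1327]
0.36 20.63 [ -2.4   0.  -60.3] [0.4624 0.2454 0.1375]
0.39 22.35 [ -3.6   0.  -65.2] [0.461  0.2454 0.1423]
0.42 24.06 [ -5.    0.  -70.1] [0.4598 0.2454 0.1473]
0.36 20.63 [ -2.4   0.  -60.3] [0.4624 0.2454 0.1375]
0.38 21.77 [ -3.2   0.  -63.5] [0.4615 0.2454 0.1407]
0.39 22.35 [ -3.6   0.  -65.2] [0.461  0.2454 0.1423]
0.395 22.63 [ -3.8   0.  -66. ] [0.4608 0.2454 0.1432]
0.4 22.92 [ -4.1   0.  -66.8] [0.4606 0.2454 0.144 ]
```

arm_command --targets '[0, 0.9, 0, 0.3, 0, -2.5, 1, 0, 1.7, 0, 0.6, 0, -5, 1, 0, 3.4, 0, 1.1, 0, -10, 1, 0, 5.2, 0, 1.4, 0, -15.1, 1, 0, 6.9, 0, 1.6, 0, -20.1, 1, 0, 8.6, 0, 1.6, 0, -25.2, 1, 0, 10.3, 0, 1.5, 0, -30.2, 1, 0, 12, 0, 1.2, 0, -35.3, 1, 0, 13.8, 0, 0.8, 0, -40.3, 1, 0, 15.5, 0, 0.2, 0, -45.3, 1, 0, 17.2, 0, -0.5, 0, -50.3, 1, 0, 18.1, 0, -1, 0, -53, 1, 0, 18.9, 0, -1.4, 0, -55.3, 1, 0, 18.9, 0, -1.4, 0, -55.3, 1, 0, 18.9, 0, -1.4, 0, -55.3, 1]'

```text
time: 16.55
tool_pos: [0.5197, 0.0719, 0.1325]
ee_rot: [3.141, 0.176, 2.793]
wrist_force: [-0.3, 2.2, 0.7]
width: 0.0116
finger_force: 30.0
```

Run:
```python
from h import *
avg(4)
q=robot.get_obs();p=q['tool_pos']@RM;T=tool(q);print(p,T[:3,2]@RM,q['width'])
d=snap('side','sd4'); a=cv2.resize(d['color'][160:240,280:380,::-1],(750,600),interpolation=cv2.INTER_CUBIC); cv2.imwrite('pics/m4.png',a)
```

```text
[ 1.176   2.511   0.2886  0.5197  0.072   0.1325 30.0026 16.675 ]
[0.46378162 0.24538542 0.13253686] [ 1.75898703e-01  6.19744448e-04 -9.84408077e-01] 0.011595785346428415
```

View pics/m4.png

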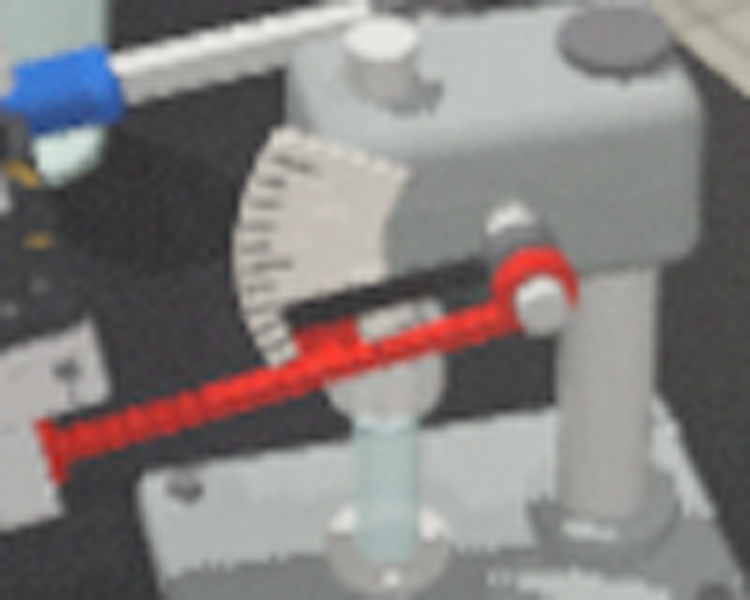

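The stop's red lug at about (330,335) sits just below the pointer at (390,290) with a small gap, so I creep up from here.

arm_command --targets '[0, 0.29, 0, 0.1, 0, -0.8, 1, 0, 0.57, 0, 0.2, 0, -1.7, 1, 0, 0.86, 0, 0.3, 0, -2.5, 1, 0, 1.15, 0, 0.4, 0, -3.3, 1, 0, 1.43, 0, 0.6, 0, -4.2, 1, 0, 1.72, 0, 0.7, 0, -5, 1]'

```text
time: 17.4
tool_pos: [0.5183, 0.0724, 0.1372]
ee_rot: [3.141, 0.146, 2.793]
wrist_force: [1.6, 4.6, -1.3]
width: 0.0116
finger_force: 30.0
```

```bash
python3 -c "from h import *;avg()"
```

```text
[ 1.4934  4.4307 -0.8324  0.5183  0.0724  0.1373 30.0015 17.525 ]
```

arm_command --targets '[0, 0.29, 0, 0.1, 0, -0.8, 1, 0, 0.57, 0, 0.2, 0, -1.7, 1]'

```text
time: 17.8
tool_pos: [0.5179, 0.0726, 0.1389]
ee_rot: [3.141, 0.136, 2.793]
wrist_force: [3.1, 4.9, -1.3]
width: 0.0119
finger_force: 30.0
```

```bash
python3 -c "from h import *;avg()"
```

```text
[ 1.8001  5.3686 -0.8037  0.5178  0.0726  0.139  30.0014 17.925 ]
```

arm_command --targets '[0, 0.29, 0, 0.1, 0.3, -0.8, 1, 0, 0.57, 0, 0.2, 0.6, -1.7, 1]'

```text
time: 18.2
tool_pos: [0.5174, 0.0728, 0.1404]
ee_rot: [-3.141, 0.126, 2.793]
wrist_force: [0.6, 3.4, -2.1]
width: 0.0115
finger_force: 30.0
```

```bash
python3 -c "
from h import *;avg()
d=snap('side','sd5');cv2.imwrite('pics/m5.png',cv2.resize(d['color'][180:220,300:353,::-1],(795,600),interpolation=cv2.INTER_CUBIC))"
```

```text
[ 0.1757  2.7044 -0.5606  0.5174  0.0728  0.1405 30.0017 18.325 ]
```

View pics/m5.png

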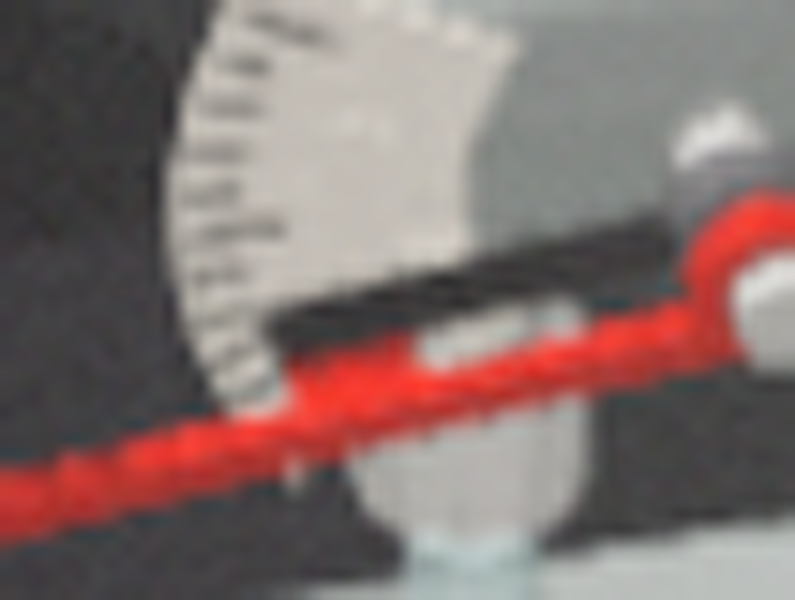

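In the image the lug (350,360) is almost touching the underside of the pointer (350,330). I continue in sub-millimetre steps, watching the force.

arm_command --targets '[0, 0.15, 0, 0.1, 0.2, -0.4, 1, 0, 0.29, 0, 0.1, 0.4, -0.8, 1]'

```text
time: 18.65
tool_pos: [0.5172, 0.0729, 0.1411]
ee_rot: [-3.14, 0.121, 2.792]
wrist_force: [0.8, 0.3, -1.1]
width: 0.0119
finger_force: 30.0
```

```bash
python3 -c "from h import *;avg()"
```

```text
[-0.2073  0.5773 -0.7947  0.5172  0.0729  0.1411 30.0023 18.775 ]
```

arm_command --targets '[0, 0.15, 0, 0.1, 0.2, -0.4, 1, 0, 0.29, 0, 0.1, 0.4, -0.8, 1]'

```text
time: 19.05
tool_pos: [0.5171, 0.0731, 0.1418]
ee_rot: [-3.139, 0.116, 2.792]
wrist_force: [-1.0, -2.3, -2.1]
width: 0.0116
finger_force: 30.0
```

```bash
python3 -c "from h import *;avg()"
```

```text
[-1.2789 -3.1479 -1.3601  0.5171  0.0731  0.1418 30.003  19.175 ]
```

arm_command --targets '[0, 0.1, 0, 0.1, -0.2, -0.3, 1, 0, 0.2, 0, 0.1, -0.3, -0.6, 1]'

```text
time: 19.45
tool_pos: [0.5169, 0.0732, 0.142]
ee_rot: [-3.14, 0.112, 2.792]
wrist_force: [-0.3, -4.6, -4.3]
width: 0.0117
finger_force: 30.0
```

```bash
python3 -c "from h import *;avg(5)"
```

```text
[-1.0963 -5.1347 -4.0636  0.5169  0.0732  0.1421 30.0031 19.6   ]
```

Contact: Fz dropped to −4 N and the stop stopped following. Releasing and backing off.

arm_command --targets '[0, 0, 0, 0, 0, 0, 0.2, 0, 0, 0, 0, 0, 0, 0.2, 0, 0, 0, 0, 0, 0, 0.2, 0, 0, 0, 0, 0, 0, 0.2, 0, 0, 0, 0, 0, -10, 0.2, 0, 0, 0, 0, 0, -30, 0.2, 0, 0, 0, 0, 0, -60, 0.2, 0, 0, 0, 0, 0, -100, 0.2, 0, 0, 0, 0, 0, -140, 0.2, 0, 0, 0, 0, 0, -140, 0.2]'

```text
time: 20.7
tool_pos: [0.5047, 0.0797, 0.2905]
ee_rot: [3.135, 0.126, 2.792]
wrist_force: [0.3, -0.1, 0.3]
width: 0.0376
finger_force: 0.0
```

Run:
```python
from h import *
s=wsnap('w6'); d=snap('side','sd6'); M=cloud(s)@RM
h=cv2.cvtColor(s['color'],cv2.COLOR_RGB2HSV)
m=(abs(h[...,0].astype(int)-112)<12)&(h[...,1]>150)&(h[...,2]>60)&(M[...,1]>.39)&(M[...,1]<.41)&(M[...,0]>.445)&(M[...,0]<.51)&(M[...,2]>.165)
Q=M[m];print('lever',len(Q),np.polyfit(Q[:,0],Q[:,2],1))
m=red(s)&(abs(M[...,1]-.246)<.0015)&(M[...,0]>.48)&(M[...,0]<.55);Q=M[m]
if len(Q)>5:print('stop',len(Q),np.polyfit(Q[:,0],Q[:,2],1))
a=cv2.resize(d['color'][150:240,270:370,::-1],(400,360),interpolation=cv2.INTER_CUBIC);b=cv2.resize(s['color'][:,:,::-1],(400,300))
cv2.imwrite('pics/m6.png',np.hstack([a,np.vstack([b,b[:60]*0])]))
print(robot.get_obs()['time'],robot.get_obs()['wrist_force'])
```

```text
lever 1798 [0.11190129 0.12438932]
stop 245 [0.11034798 0.11326062]
20.8 [ 0.72781836 -0.4243278  -0.96121598]
```

View pics/m6.png

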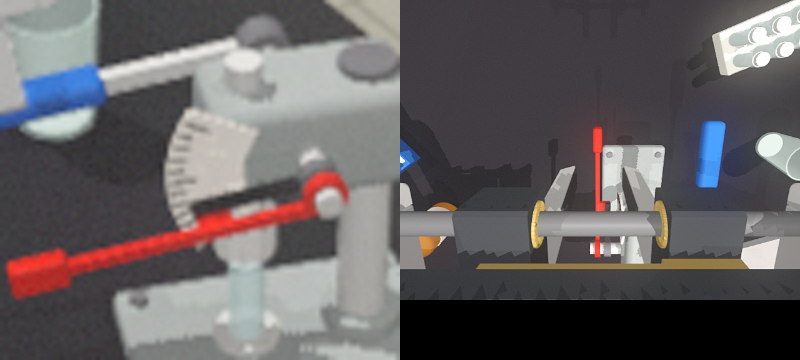

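The lever slope is unchanged (0.1115 before, 0.1119 now). The stop slope is 0.110, which matches the lever. The picture shows the lug (215,222) against the pointer (225,205), with the gripper clear.

```bash
python3 -c "
from bench import robot
print(robot.close_job())"
```

```text
the job is handed in; nothing more can be done
None
```

The job is handed in: the lever is down on the cap at about 0.61 rad, pressed to roughly 14 N, the red stop meets the pointer without having moved the lever, and nothing else on the bench was touched.

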